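Open the slide incubation chamber

ROBOT

A 6-joint arm with a two-finger parallel gripper is mounted at the origin on the work surface. World frame = base frame: x ahead of the robot, y to its left, z up, the work surface at z = 0. Lengths are in m, angles in rad, forces in N, time in s.
With the tool pointing down it reaches from about 0.35 to 0.775 m from the base axis. Payload 7.3 kg.
Tool frame: the origin (TCP) lies between the finger pads; the fingertips stand 8 mm ahead of it and the grasp point (between the pads) lies 11 mm behind it; x points along the fingers, z is the direction in which the jaws open and shut, and the axes are right-handed (so a half turn about x gives the same grasp; the last joint's range is limited). The gripper opens to 92 mm and grips with 3 to 60 N. Pads are 19 mm wide; open, the fingers measure 130 mm over their backs; the gripper's body (75 mm by 190 mm) begins 47 mm behind the grasp point.
Start: joints at [-1.472, 0.342, 1.524, -0, 1.275, -0.146], TCP at [0.127, -0.509, 0.235] pointing down, gripper open.
Joint ranges: [-2.53, 2.53], [-0.77, 2.02], [0.04, 2.7], [-1, 4.14], [0.28, 2.66], [-3.11, 3.11]. Speed limits (rad/s): [2.57, 2.57, 3.14, 3.14, 3.14, 3.14].

INTERFACE

Orientations are given as a unit quaternion [w, x, y, z].
In Python, from plant import get_obs, viewer, order gives the robot as it stands.
- The arm moves only by the tool apply_moves, never from a script. Its argument "plan" is a list of rows, each a list of 2 entries, a list of its own where there are three numbers: the shift along the world's x, y, z in m, then the turn, a rotation vector about the world's x, y, z in degrees. In form: [[[x, y, z], [wx, wy, wz]], ...]. A call has 1 to 5 rows; each row is the pose to reach, as a shift and turn from the pose commanded when the call began; what a row does not reach only later rows make up. A row lasts 1/8 s, in which the tool goes at most 62.5 mm and 10.7 degrees, less where a joint would pass 70% of its speed; a pose out of reach is approached as far as the arm can. A call with a gripper value outside its range is refused whole. "gripper" is the closure in counts, from 0 (fully open) to 255 (shut), set as the call begins (left out, the last holds). The fingers move at their own pace and stop on an object; the grip force is fixed at half the most. Time passes only in rows, so rows that repeat a pose let the fingers close. It gives the time, the measured TCP pose, the force and the opening at its end, in the units of the state.
- get_obs(): the state, without advancing time (a new reading comes with each control period).
- viewer.get_image(name): name is "scene" or "side" or "wrist"; returns a dict with "image" (400x640x3 uint8, red, green, blue), "z_map" (400x640 float32, m along the optical axis (not along the pixel's ray), 0 where there is no reading), "fx", "fy", "cx", "cy" (pixels), "R" (3x3) and "t" (3): a world point X has camera coordinates R X + t; the wrist camera has in their place "hand_eye" (4x4, takes a point from camera to tool coordinates, whose origin is the TCP and whose axes are the tool frame's). Camera axes: x right, y down, z forward; pixel columns grow to the right and rows downward; lengths in m; the calibration is good to about 2 mm. A picture is of the moment at which its call begins: read the wrist's pose just before it.
- order.finish_job(): hands the job in, once; it reports no verdict.
The state is a dict: "time": time; "joints": joint angles; "joint_velocities": joint speeds; "joint_torque": joint torques, N m; "ee_pos": TCP position; "tool_rot": TCP orientation; "wrist_force": force on the tool from outside, world axes, zero at the start; "ft_torque": the same for the moment, N m; "grip_width": opening from 0.0 (shut) to 1.0 (fully open).
Only numpy, scipy, OpenCV 4.12 (cv2) and the standard library are available. Lean on these libraries where they do the work, as an engineer would, in place of code of your own. Each camera call takes 0.05 s, during which the arm holds its last target. There are 200 camera calls.

TASK

Open the slide incubation chamber whose hatch has the blue grip: lift the hatch up out of its recessed seat, slide it sideways in its channels until the opening with the glass slides is completely uncovered, then let it down flat on the deck and let go. Leave the hatch with the yellow grip shut.

Things in the scene. Friction and masses are not known exactly. Their poses are not given: they have to be found in the camera images.
- hatch_grip (a point): Centre of the blue bar on the loose hatch to open, 99 mm above the bench when seated. Bar 50 mm long (its x), 16 thick (its y: pinch across this), 22 tall, on two posts at x = +-18 mm, its underside 20 mm above a slate-grey plate 100 x 100 x 8 mm whose underside is 39 mm below this point. About 0.3 kg. At the start its axes are parallel to the chamber's, z up.
- chamber: Fixed white chamber, 136 (x) by 270 mm (y), deck 70 mm high; origin mid underside, z up. The hatch slides to +y. It starts at y = -69 mm in a 10 mm deep, 108 mm square pocket over an 84 mm square well (y -111 to -27) with glass slides. Bare deck from y = -15 to an end stop at 125 mm. Only loose bottles and a box, on the far side from the robot, stand near.
- deck (a point): Point on the chamber's bare deck, at its y = 50 mm, 70 mm up: park the hatch's middle over it, give or take 25 mm along y (grip centre then 39 mm above it). Black channels run along y, walls 120 mm apart, lips 76 mm apart with undersides 24 and tops 28 mm above the deck: the plate clears its seat lifted 10 mm, meets the lips at 26. Lift about 18, slide level, lower.
- spare_hatch_grip (a point): Centre of the yellow grip bar on the hatch of a second, identical chamber on the robot's other side, same sizes and height. It stays shut.
Things that resemble listed ones, but are neither listed nor needed, are in the scene too. Leave any brown, orange or purple look-alike of the part that bears hatch_grip alone.

How it is judged:
On the way, in this order (a step that is already met when the one before it is completed fails the run):
1. the blue-gripped hatch is lifted out of its seat, still over the opening (x of hatch_grip in the frame of chamber between -0.014 and 0.014 m and z of hatch_grip in the frame of chamber between 0.107 and 0.13 m and y of hatch_grip in the frame of chamber below -0.04 m), for 0.1 s.
2. it is slid along in its channels until the opening is uncovered (x of hatch_grip in the frame of chamber between -0.014 and 0.014 m and z of hatch_grip in the frame of chamber below 0.13 m and y of hatch_grip in the frame of chamber above 0.023 m), for 0.1 s.
At the end, for the whole second after the job is handed in: The blue-gripped hatch lies flat (within 0.06 rad) on the deck inside its channels, its grip 109 mm (+-4 mm) above the bench and past y = 23 mm in the chamber's frame so that the well is uncovered, released; the yellow-gripped hatch is where it was (within 15 mm) (x of hatch_grip in the frame of chamber between -0.014 and 0.014 m and y of hatch_grip in the frame of chamber between 0.023 and 0.085 m and z of hatch_grip in the frame of chamber between 0.105 and 0.113 m and angle between hatch_grip's own z axis and vertical below 0.06 rad and distance of spare_hatch_grip from where it was at the start of the episode below 0.015 m); the robot touches nothing.
It fails at once if the yellow-gripped hatch is shifted by more than 15 mm (distance of spare_hatch_grip from where it was at the start of the episode above 0.015 m).
It also fails if it takes over 37 s, if anything falls off the work surface, if the arm or the gripper's body presses on something with over 40 N, if the wrist force passes 120 N, or if a joint passes its speed limit or range.

## Working session

There is one attempt and no reset: what is moved stays moved. The work goes in short steps, Python scripts to look and compute and a tool call to move; the robot and the scene stay as the last step left them, time stands still between calls to the robot, and variables do not carry over. Pictures are saved under pics/ and viewed, about 8 in all and at most 12, crops included, and the job is handed in when it is done.

Besides the shell and the picture viewer there is one more tool, called by a JSON object that holds its "fn" and its "kwargs", one argument or row to a line. apply_moves: Moves the arm, as the interface text tells. Its arguments: {"type":"object","properties":{"plan":{"type":"array","items":{"type":"array"}},"gripper":{"type":"number"}},"required":["plan"]}

```bash
mkdir -p pics; ls
cat > h.py <<'E'
import numpy as np, cv2
from plant import get_obs, viewer, order
from scipy.spatial.transform import Rotation as Ro
def pts(d,T=None):
    z=d["z_map"];v,u=np.mgrid[:z.shape[0],:z.shape[1]]
    c=np.stack([(u-d["cx"])/d["fx"]*z,(v-d["cy"])/d["fy"]*z,z],-1)
    if "R" in d: w=(c-np.array(d["t"]))@np.array(d["R"])
    else: H=T@np.array(d["hand_eye"]); w=c@H[:3,:3].T+H[:3,3]
    w[z==0]=np.nan
    return w
def toolT(o):
    q=o["tool_rot"];T=np.eye(4);T[:3,:3]=Ro.from_quat([q[1],q[2],q[3],q[0]]).as_matrix();T[:3,3]=o["ee_pos"];return T
def get(n):
    o=get_obs();d=viewer.get_image(n);return d,pts(d,toolT(o))
def save(n,im): cv2.imwrite("pics/"+n,im[...,::-1])
E
python3 - <<'E'
from h import *
print(get_obs())
for n in("scene","side"):
    d,w=get(n);save(n+"0.png",d["image"]);np.savez(n+"0.npz",im=d["image"],w=w)
E
```

```text
pics
{'time': 0.0, 'joints': array([-1.47197656e+00,  3.42752441e-01,  1.52508599e+00, -6.42296041e-05,
        1.27538690e+00, -1.46000889e-01]), 'joint_velocities': array([-0.00075296,  0.00173051, -0.00137036, -0.00153545,  0.00085426,
        0.00039149]), 'joint_torque': array([ 1.97524344e-06, -4.31246388e+01, -2.44217277e+01,  7.18209660e-02,
        5.60831744e-02, -1.36314752e-04]), 'ee_pos': array([ 0.1272107 , -0.50891588,  0.23400546]), 'tool_rot': array([ 0.55690078,  0.4356035 ,  0.55772907, -0.43479812]), 'wrist_force': array([-0.89572972,  0.35685536, -0.51357289]), 'ft_torque': array([-0.00763045, -0.01795504, -0.04260679]), 'grip_width': 1.0002729149015448}
```

View pics/scene0.png

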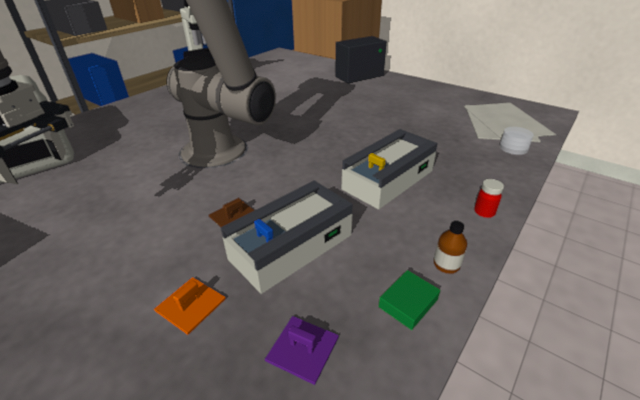

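View pics/side0.png

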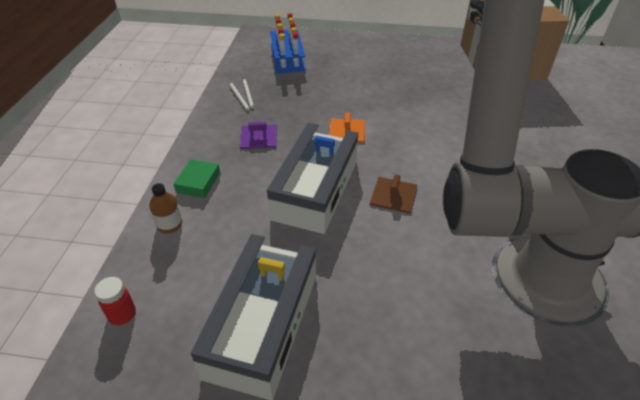

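The scene view shows the blue grip at about (264,230) and the yellow at about (376,160). In the side view they are at (325,147) and (271,268). The decks run away from each grip towards the other end of its chamber. Next I measure the positions.

Run:
```python
from h import *
for n in("scene","side"):
    f=np.load(n+"0.npz");im,w=f["im"],f["w"];hsv=cv2.cvtColor(im,cv2.COLOR_RGB2HSV)
    for c,lo,hi in(("blue",105,125),("yel",22,32)):
        m=(hsv[...,0]>=lo)&(hsv[...,0]<=hi)&(hsv[...,1]>150)&(hsv[...,2]>60)&(w[...,2]>.06)&(w[...,2]<.13)&(np.hypot(w[...,0],w[...,1])<.9)
        p=w[m];t=p[p[:,2]>.104]
        print(n,c,m.sum(),"mean",p.mean(0).round(3),"zmax",p[:,2].max().round(3),"top",len(t))
        if len(t)>5:
            r=cv2.minAreaRect(t[:,:2].astype(np.float32)*1000);print(r, t.mean(0).round(4))
        # channel tops z~0.098 dark, near this grip
        g=p.mean(0)
        k=(np.abs(w[...,2]-.098)<.004)&(np.hypot(w[...,0]-g[0],w[...,1]-g[1])<.28)&(hsv[...,2]<110)&(hsv[...,1]<90)
        lab=cv2.connectedComponentsWithStats(k.astype(np.uint8))
        for i in range(1,lab[0]):
            if lab[2][i,4]>250:
                q=w[lab[1]==i];print("  chan",lab[2][i],cv2.minAreaRect(q[:,:2].astype(np.float32)*1000))
```

```text
scene blue 268 mean [ 0.511 -0.267  0.1  ] zmax 0.124 top 138
((-44.192138671875, 35.467498779296875), (26.96478271484375, 1319.0169677734375), 61.49152755737305) [ 0.507  -0.2644  0.1099]
  chan [ 220  180  132   83 2415] ((524.3236694335938, -198.2010040283203), (271.7966613769531, 139.65280151367188), 79.10093688964844)
scene yel 190 mean [0.562 0.122 0.098] zmax 0.113 top 78
((560.7235107421875, 123.68006896972656), (15.50165843963623, 49.609169006347656), 76.82388305664062) [0.5627 0.1222 0.1089]
  chan [ 342  129   95   52 1192] ((569.9862060546875, 194.88833618164062), (274.399658203125, 139.89468383789062), 82.65005493164062)
  chan [287 180  65  39 715] ((541.495361328125, -110.32628631591797), (92.28077697753906, 139.38597106933594), 79.47686767578125)
side blue 190 mean [ 0.512 -0.261  0.099] zmax 0.113 top 81
((512.0704956054688, -262.9703063964844), (14.90996265411377, 47.17733383178711), 76.15355682373047) [ 0.5115 -0.2619  0.1087]
  chan [ 267  123   91   82 2078] ((525.6259765625, -198.25494384765625), (274.2626037597656, 137.4298095703125), 79.1449203491211)
side yel 317 mean [0.561 0.13  0.103] zmax 0.114 top 191
((562.1959228515625, 127.08261108398438), (16.04114532470703, 49.58883285522461), 81.22135162353516) [0.5614 0.1284 0.109 ]
  chan [267 171  69  34 809] ((543.5360717773438, -106.02534484863281), (87.14717864990234, 137.6125030517578), 79.90850067138672)
  chan [ 190  234  126  142 4749] ((571.7612915039062, 193.78079223632812), (273.1210632324219, 137.90867614746094), 82.27603149414062)
```

Run:
```python
from h import *
T=toolT(get_obs());print(T.round(3)); j=T[:2,2];print("jaw yaw deg",np.degrees(np.arctan2(j[1],j[0])))
print("target yaw 79.1 (mod 180)")
```

```text
[[-0.     0.97   0.242  0.127]
 [ 0.001  0.242 -0.97  -0.509]
 [-1.     0.    -0.001  0.234]
 [ 0.     0.     0.     1.   ]]
jaw yaw deg -75.9757047426422
target yaw 79.1 (mod 180)
```

{"fn": "apply_moves", "kwargs": {
  "plan": [
    [[0.042,0.027,0],[0,0,-3]],
    [[0.084,0.054,0],[0,0,-6]],
    [[0.126,0.081,0],[0,0,-9]],
    [[0.168,0.108,0],[0,0,-12]],
    [[0.21,0.135,0],[0,0,-15]]
  ]
}}

```text
time: 0.72
ee_pos: [0.3384, -0.3732, 0.2345]
tool_rot: [0.495, 0.505, 0.495, -0.505]
wrist_force: [0.3, 0.1, -0.3]
grip_width: 0.996
```

{"fn": "apply_moves", "kwargs": {
  "plan": [
    [[0.045,0.028,0],[0,0,-3]],
    [[0.09,0.056,0],[0,0,-6]],
    [[0.135,0.084,0],[0,0,-9]],
    [[0.175,0.11,0],[0,0,-9.9]],
    [[0.175,0.11,0],[0,0,-9.9]]
  ]
}}

```text
time: 1.35
ee_pos: [0.5141, -0.2621, 0.2339]
tool_rot: [0.451, 0.544, 0.452, -0.544]
wrist_force: [-1.0, 0.1, -0.2]
grip_width: 1.0
```

{"fn": "apply_moves", "kwargs": {
  "plan": [
    [[0,0,0],[0,0,0]],
    [[0,0,0],[0,0,0]]
  ]
}}

```text
time: 1.6
ee_pos: [0.5113, -0.2652, 0.2347]
tool_rot: [-0.45, -0.545, -0.45, 0.546]
wrist_force: [-0.5, 0.1, 0.6]
grip_width: 1.002
```

```bash
cat > m.py <<'E'
from h import *
import sys
T=toolT(get_obs());print(T.round(4))
d,w=get("wrist");save(sys.argv[1],d["image"]);im=d["image"];hsv=cv2.cvtColor(im,cv2.COLOR_RGB2HSV)
b=(hsv[...,0]>=105)&(hsv[...,0]<=125)&(hsv[...,1]>150)&(hsv[...,2]>60)
v,u=np.nonzero(b);print("blue px",b.sum(),u.min(),u.max(),v.min(),v.max())
t=w[b];print("blue z",np.nanpercentile(t[:,2],[1,50,99]).round(4));t=t[np.abs(t[:,2]-np.nanpercentile(t[:,2],95))<.004]
print("top",len(t),cv2.minAreaRect(t[:,:2].astype(np.float32)*1000),t.mean(0).round(4))
k=(np.abs(w[...,2]-.098)<.004)&(hsv[...,2]<120)&(hsv[...,1]<90)
lab=cv2.connectedComponentsWithStats(k.astype(np.uint8))
for i in range(1,lab[0]):
    if lab[2][i,4]>800:
        q=w[lab[1]==i];print("chan",lab[2][i],cv2.minAreaRect(q[:,:2].astype(np.float32)*1000),cv2.fitLine(q[:,:2].astype(np.float32),cv2.DIST_HUBER,0,.01,.01).ravel())
E
python3 m.py w1.png
```

```text
[[-5.000e-04  9.818e-01 -1.901e-01  5.113e-01]
 [-1.000e-04 -1.901e-01 -9.818e-01 -2.652e-01]
 [-1.000e+00 -5.000e-04  2.000e-04  2.347e-01]
 [ 0.000e+00  0.000e+00  0.000e+00  1.000e+00]]
blue px 1144 312 330 154 215
blue z [0.0716 0.1096 0.1114]
top 1051 ((512.5389404296875, -268.3773193359375), (15.499919891357422, 49.513999938964844), 79.5619125366211) [ 0.5137 -0.2688  0.1096]
chan [   70   104   333   152 21777] ((525.336181640625, -200.22555541992188), (271.0125732421875, 136.6334991455078), 79.0530014038086) [ 0.03306819  0.9994531   0.56463414 -0.20003954]
```

View pics/w1.png

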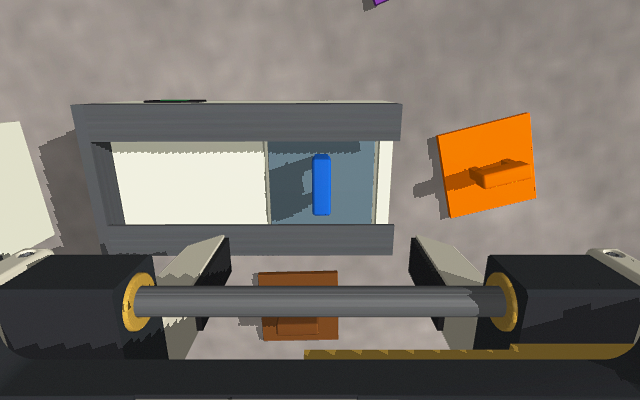

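The wrist view shows the blue bar upright at (321,185), centred between the jaws. Its top measures 49.5 x 15.5 mm at z 0.110, as specified, with its centre near (0.512,-0.267) and chamber yaw about 79.1°. Descending.

{"fn": "apply_moves", "kwargs": {
  "plan": [
    [[0,-0.001,-0.03],[0,0,0]],
    [[0,-0.002,-0.06],[0,0,0]],
    [[0,-0.002,-0.09],[0,0,0]],
    [[0,-0.002,-0.115],[0,0,0]],
    [[0,-0.002,-0.13],[0,0,0]]
  ],
  "gripper": 90
}}

```text
time: 2.28
ee_pos: [0.5113, -0.2668, 0.1037]
tool_rot: [-0.45, -0.545, -0.45, 0.546]
wrist_force: [-0.3, -0.1, 0.3]
grip_width: 0.651
```

{"fn": "apply_moves", "kwargs": {
  "plan": [
    [[0,0,-0.008],[0,0,0]],
    [[0,0,-0.016],[0,0,0]],
    [[0,0,-0.016],[0,0,0]],
    [[0,0,-0.016],[0,0,0]]
  ]
}}

```text
time: 2.78
ee_pos: [0.5126, -0.2665, 0.0893]
tool_rot: [0.451, 0.545, 0.45, -0.545]
wrist_force: [0.7, 0.6, 0.3]
grip_width: 0.645
```

Run:
```python
from h import *
o=get_obs();print(o["ee_pos"],o["grip_width"],o["wrist_force"])
d,w=get("side");save("s2.png",cv2.resize(d["image"][90:240,240:400],None,fx=4,fy=4))
```

```text
[ 0.51256439 -0.26652794  0.0893148 ] 0.6453162931952063 [0.66514391 0.61343474 0.2769193 ]
```

View pics/s2.png

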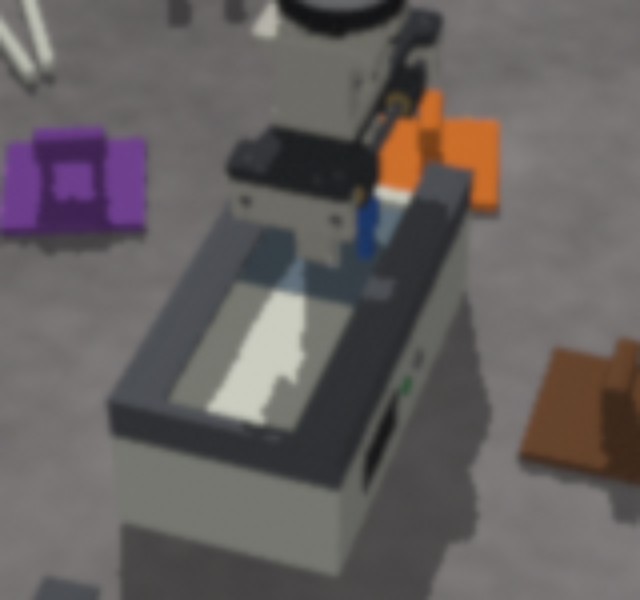

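The fingers stand in front of and behind the blue bar at about (365,225) in the crop, inside the channel lips. There is no contact force, so I close the gripper.

{"fn": "apply_moves", "kwargs": {
  "plan": [
    [[0,0,0],[0,0,0]],
    [[0,0,0],[0,0,0]],
    [[0,0,0],[0,0,0]],
    [[0,0,0],[0,0,0]],
    [[0,0,0],[0,0,0]]
  ],
  "gripper": 255
}}

```text
time: 3.45
ee_pos: [0.5122, -0.2664, 0.0887]
tool_rot: [-0.45, -0.545, -0.45, 0.545]
wrist_force: [-0.6, 0.7, -0.3]
grip_width: 0.172
```

{"fn": "apply_moves", "kwargs": {
  "plan": [
    [[0,0,0],[0,0,0]],
    [[0,0,0.001],[0,0,0]],
    [[0,0,0.003],[0,0,0]],
    [[0,0,0.005],[0,0,0]],
    [[0,0,0.005],[0,0,0]]
  ]
}}

```text
time: 4.08
ee_pos: [0.5123, -0.2664, 0.0939]
tool_rot: [-0.451, -0.545, -0.45, 0.545]
wrist_force: [-0.3, -0.1, -2.0]
grip_width: 0.172
```

{"fn": "apply_moves", "kwargs": {
  "plan": [
    [[0,0,0.004],[0,0,0]],
    [[0,0,0.008],[0,0,0]],
    [[0,0,0.012],[0,0,0]],
    [[0,0,0.012],[0,0,0]],
    [[0,0,0.012],[0,0,0]]
  ]
}}

```text
time: 4.7
ee_pos: [0.5122, -0.2663, 0.1057]
tool_rot: [-0.45, -0.545, -0.45, 0.545]
wrist_force: [-0.7, -0.8, -2.7]
grip_width: 0.172
```

```bash
python3 m.py w3.png | head -7
python3 - <<'E'
from h import *
im=cv2.imread("pics/w3.png");s,w=get("side")
a=cv2.resize(im,(480,300));b=cv2.resize(s["image"][90:240,240:400,::-1],(320,300))
cv2.imwrite("pics/c3.png",np.hstack([a,b]));print(get_obs()["wrist_force"])
E
```

```text
[[-1.000e-04  9.820e-01 -1.887e-01  5.122e-01]
 [-0.000e+00 -1.887e-01 -9.820e-01 -2.663e-01]
 [-1.000e+00 -1.000e-04  1.000e-04  1.057e-01]
 [ 0.000e+00  0.000e+00  0.000e+00  1.000e+00]]
blue px 3265 301 338 206 331
blue z [0.0871 0.1264 0.1281]
top 2537 ((513.010498046875, -267.9583435058594), (15.908596992492676, 50.303287506103516), 78.41423797607422) [ 0.5195 -0.2693  0.1265]
[-0.08662483 -0.67714241 -2.02838252]
```

View pics/c3.png

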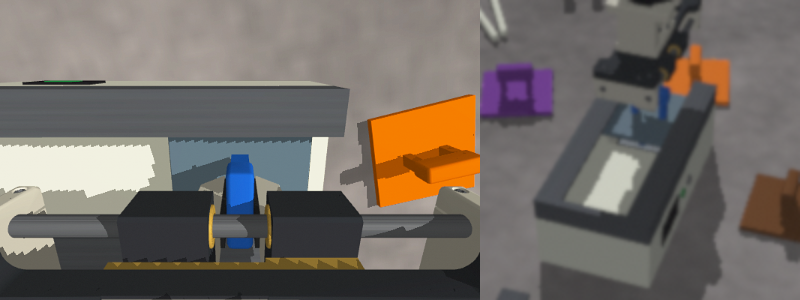

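The hatch is gripped (bar at (240,200) in the left half) and its bar top is at z 0.1265. That is 17 mm of lift, level, between seat and lips. Now I slide it 119 mm along the chamber's +y, which is (0.0225, 0.117).

{"fn": "apply_moves", "kwargs": {
  "plan": [
    [[0.0023,0.012,0],[0,0,0]],
    [[0.0057,0.03,0],[0,0,0]],
    [[0.0092,0.048,0],[0,0,0]],
    [[0.0127,0.066,0],[0,0,0]],
    [[0.0161,0.084,0],[0,0,0]]
  ]
}}

```text
time: 5.42
ee_pos: [0.5287, -0.1808, 0.1058]
tool_rot: [-0.451, -0.545, -0.451, 0.545]
wrist_force: [0.2, 0.4, -2.6]
grip_width: 0.173
```

{"fn": "apply_moves", "kwargs": {
  "plan": [
    [[0.0029,0.015,0],[0,0,0]],
    [[0.0052,0.027,0],[0,0,0]],
    [[0.0064,0.033,0],[0,0,0]],
    [[0.0064,0.033,0],[0,0,0]],
    [[0.0064,0.033,0],[0,0,0]]
  ]
}}

```text
time: 6.05
ee_pos: [0.5347, -0.1498, 0.1057]
tool_rot: [-0.45, -0.545, -0.45, 0.545]
wrist_force: [-0.4, -0.8, -2.7]
grip_width: 0.176
```

```bash
python3 m.py w4.png
python3 - <<'E'
from h import *
im=cv2.imread("pics/w4.png");s,w=get("side")
a=cv2.resize(im,(480,300));b=cv2.resize(s["image"][90:240,240:400,::-1],(320,300))
cv2.imwrite("pics/c4.png",np.hstack([a,b]));o=get_obs();print(o["wrist_force"],o["ft_torque"])
E
```

```text
[[ 0.000e+00  9.820e-01 -1.891e-01  5.347e-01]
 [-3.000e-04 -1.891e-01 -9.820e-01 -1.498e-01]
 [-1.000e+00  1.000e-04  3.000e-04  1.057e-01]
 [ 0.000e+00  0.000e+00  0.000e+00  1.000e+00]]
blue px 3575 301 505 192 331
blue z [0.0353 0.1262 0.1281]
top 2544 ((535.406005859375, -151.5590057373047), (15.897662162780762, 50.594844818115234), 78.97943115234375) [ 0.5421 -0.1528  0.1265]
chan [  132   118   508   168 34442] ((553.8035888671875, -189.68832397460938), (238.86361694335938, 85.62060546875), 79.4228515625) [ 0.15223949  0.98834366  0.5883602  -0.14717029]
chan [ 292  317   55   33 1036] ((485.79925537109375, -142.62069702148438), (30.10274314880371, 22.314695358276367), 73.05675506591797) [ 0.19670182  0.9804634   0.4836554  -0.14140056]
chan [ 477  317   92   43 3571] ((462.57586669921875, -251.43994140625), (49.89824676513672, 30.131629943847656), 78.71231079101562) [ 0.25339884  0.96736187  0.463552   -0.25206694]
[-0.12394468  0.47380305 -2.37505564] [ 0.03467829 -0.03756935  0.01049104]
```

View pics/c4.png

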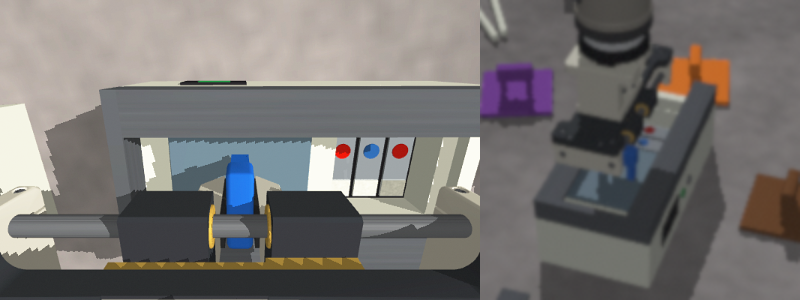

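The three slides are visible at (340–400,150), with the plate clear of the well and short of the end stop at (130,180). Lowering about 7 mm.

{"fn": "apply_moves", "kwargs": {
  "plan": [
    [[0,0,-0.002],[0,0,0]],
    [[0,0,-0.004],[0,0,0]],
    [[0,0,-0.006],[0,0,0]],
    [[0,0,-0.0065],[0,0,0]],
    [[0,0,-0.0065],[0,0,0]]
  ]
}}

```text
time: 6.78
ee_pos: [0.5347, -0.1493, 0.0992]
tool_rot: [-0.45, -0.545, -0.45, 0.545]
wrist_force: [-0.3, 0.5, -3.4]
grip_width: 0.173
```

{"fn": "apply_moves", "kwargs": {
  "plan": [
    [[0,0,-0.0005],[0,0,0]],
    [[0,0,-0.0005],[0,0,0]]
  ]
}}

```text
time: 7.02
ee_pos: [0.5348, -0.1493, 0.0988]
tool_rot: [-0.45, -0.545, -0.45, 0.545]
wrist_force: [-0.7, 0.6, -2.6]
grip_width: 0.173
```

{"fn": "apply_moves", "kwargs": {
  "plan": [
    [[0,0,-0.0005],[0,0,0]],
    [[0,0,-0.0005],[0,0,0]]
  ]
}}

```text
time: 7.28
ee_pos: [0.5348, -0.1494, 0.0987]
tool_rot: [0.451, 0.545, 0.45, -0.545]
wrist_force: [-1.6, 0.2, 4.3]
grip_width: 0.171
```

{"fn": "apply_moves", "kwargs": {
  "plan": [
    [[0,0,-0.0005],[0,0,0]],
    [[0,0,-0.0005],[0,0,0]]
  ]
}}

```text
time: 7.52
ee_pos: [0.5348, -0.1494, 0.0987]
tool_rot: [0.451, 0.545, 0.45, -0.545]
wrist_force: [-3.5, 1.8, 7.8]
grip_width: 0.17
```

Contact: the deck now carries the hatch. Opening the gripper partway, then rising.

{"fn": "apply_moves", "kwargs": {
  "plan": [
    [[0,0,0.0005],[0,0,0]],
    [[0,0,0.0005],[0,0,0]],
    [[0,0,0.0005],[0,0,0]],
    [[0,0,0.0005],[0,0,0]]
  ],
  "gripper": 120
}}

```text
time: 8.02
ee_pos: [0.5348, -0.1494, 0.0981]
tool_rot: [-0.45, -0.545, -0.45, 0.545]
wrist_force: [0.1, -0.1, -0.8]
grip_width: 0.519
```

{"fn": "apply_moves", "kwargs": {
  "plan": [
    [[0,0,0.01],[0,0,0]],
    [[0,0,0.03],[0,0,0]],
    [[0,0,0.06],[0,0,0]],
    [[0,0,0.1],[0,0,0]],
    [[0,0,0.14],[0,0,0]]
  ]
}}

```text
time: 8.65
ee_pos: [0.5347, -0.1493, 0.2402]
tool_rot: [0.451, 0.545, 0.45, -0.545]
wrist_force: [1.6, -0.1, 0.9]
grip_width: 0.53
```

{"fn": "apply_moves", "kwargs": {
  "plan": [
    [[0,0,0.0],[0,0,0]],
    [[0,0,0],[0,0,0]],
    [[0,0,0],[0,0,0]]
  ]
}}

```text
time: 9.02
ee_pos: [0.5341, -0.1491, 0.237]
tool_rot: [-0.45, -0.545, -0.451, 0.546]
wrist_force: [-0.2, 0.1, -0.3]
grip_width: 0.53
```

```bash
python3 m.py w5.png
python3 - <<'E'
from h import *
d,w=get("side");hsv=cv2.cvtColor(d["image"],cv2.COLOR_RGB2HSV)
m=(hsv[...,0]>=22)&(hsv[...,0]<=32)&(hsv[...,1]>150)&(w[...,2]>.104)&(w[...,2]<.13)
print("yellow",w[m].mean(0).round(4),"was .5614 .1284 .109")
R=Ro.from_euler("z",79.1-90,degrees=True).as_matrix()
d,w=get("wrist");p=(w-[.5252,-.199,0])@R
h=cv2.cvtColor(d["image"],cv2.COLOR_RGB2HSV)
k=(np.abs(p[...,0])<.034)&(p[...,1]>-.0)&(p[...,1]<.1)&(np.abs(p[...,2]-.078)<.006)&(h[...,1]>40)
q=p[k];A=np.c_[q[:,:2],np.ones(len(q))];print("plate",k.sum(),np.linalg.lstsq(A,q[:,2],rcond=None)[0],q[:,2].mean(),q[:,1].min(),q[:,1].max())
b=(h[...,0]>=105)&(h[...,0]<=125)&(h[...,1]>150)&(p[...,2]>.115)&(p[...,2]<.125);print("bar in chamber",p[b].mean(0))
E
```

```text
[[-2.400e-03  9.820e-01 -1.887e-01  5.341e-01]
 [ 9.000e-04 -1.887e-01 -9.820e-01 -1.491e-01]
 [-1.000e+00 -2.500e-03 -4.000e-04  2.370e-01]
 [ 0.000e+00  0.000e+00  0.000e+00  1.000e+00]]
blue px 1315 310 440 155 218
blue z [0.035  0.1195 0.1214]
top 1086 ((535.631591796875, -151.19654846191406), (15.445740699768066, 48.74699020385742), 79.60547637939453) [ 0.5363 -0.1515  0.1196]
chan [  217   104   330   151 20756] ((525.18310546875, -200.7340545654297), (270.9555969238281, 136.64207458496094), 79.12641143798828) [ 0.3059034   0.95206255  0.56111926 -0.19714168]
chan [   0  131   77   39 2590] ((610.3995971679688, 83.71560668945312), (66.83993530273438, 30.342348098754883), 81.9927749633789) [0.03159005 0.99950093 0.60971916 0.07684001]
chan [  43  245   64   32 1417] ((504.6748352050781, 91.43269348144531), (53.4373893737793, 30.99793243408203), 81.92288970947266) [0.17735876 0.98414624 0.5047222  0.08589946]
yellow [ 0.5903 -0.0298  0.1115] was .5614 .1284 .109
plate 6296 [-0.00049696 -0.00091387  0.07803057] 0.07798449931951898 5.588597448936218e-06 0.09850121064440248
bar in chamber [0.00250528 0.04867547 0.11958722]
```

View pics/w5.png

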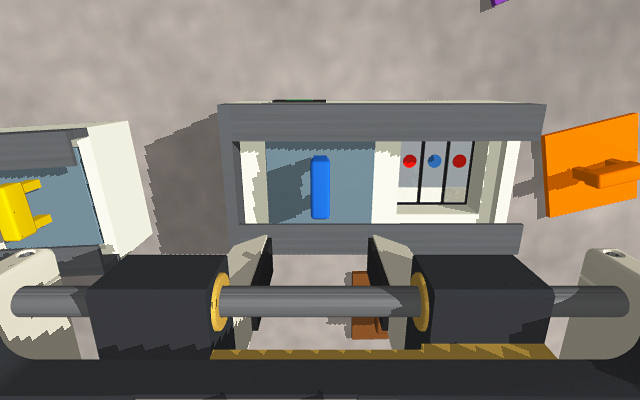

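The hatch lies flat: plate slope is under 0.001 and its top is at 0.078. The bar is at chamber y ≈ 0.049, x ≈ 0.002, with its top at 0.1196, so its centre is at about 0.109. The slides at (410–460,160) are fully uncovered and the jaws are clear. The yellow reading picked up other yellowish pixels (its mean lies near the gripper), so I redo it around the yellow hatch only before handing in.

Run:
```python
from h import *
ok=False
for n in("side","scene"):
    d,w=get(n);hsv=cv2.cvtColor(d["image"],cv2.COLOR_RGB2HSV)
    m=(hsv[...,0]>=22)&(hsv[...,0]<=32)&(hsv[...,1]>150)&(w[...,2]>.104)&(w[...,2]<.113)&(w[...,1]>.08)&(w[...,1]<.2)
    r=cv2.minAreaRect(w[m][:,:2].astype(np.float32)*1000);print(n,m.sum(),w[m].mean(0).round(4),r)
    ok|=n=="side" and np.hypot(*(w[m].mean(0)[:2]-[.5614,.1284]))<.005
if ok: print(order.finish_job())
```

```text
side 186 [0.5612 0.1285 0.1092] ((561.4268188476562, 127.33550262451172), (15.974010467529297, 48.77959442138672), 78.95647430419922)
scene 75 [0.5625 0.1222 0.1091] ((561.3272094726562, 124.62693786621094), (15.734208106994629, 48.74855041503906), 78.95985412597656)
the job is handed in; nothing more can be done
None
```

I opened the blue-gripped chamber and handed the job in at about 9 s of the 37 s allowed. I lifted the hatch 17 mm out of its seat, slid it 119 mm along its channels, lowered it to contact with the deck, released it and backed the gripper off. Handing in reports no verdict, so what follows is from my own last checks.

- **Blue hatch:** its grip is at chamber x ≈ 2 mm, y ≈ 49 mm and about 109 mm above the bench. The plate lies flat, with a slope under 0.001 rad.
- **Opening:** the wrist picture shows the well and glass slides fully uncovered.
- **Gripper:** it is clear of everything, with the fingertips well above the grip.
- **Forces:** the wrist force readings peaked at about 9 N, when the hatch met the deck.
- **Yellow hatch:** each camera shows it within 1 mm of where it started.

**Check that disagreed:** my first yellow reading gave a wrong position because the colour mask also caught other yellowish pixels, probably the gripper. I limited the mask to the area around the yellow hatch and repeated it. The two fixed cameras differ by about 3–6 mm on its absolute position, just as they did before I moved anything.

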